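# Unlock the eyepiece locker and swing its gate open

## Robot

A 6-joint arm with a two-finger parallel gripper is mounted at the origin on the work surface. World frame = base frame: x ahead of the robot, y to its left, z up, the work surface at z = 0. Lengths are in m, angles in degrees, forces in N, time in s.
With the tool pointing down it reaches from about 0.3 to 0.75 m from the base axis. Payload 8.5 kg.
Tool frame: the origin (TCP) lies at the very end of the fingers, on their centre line; the grasp point (between the pads) lies 19 mm behind it; z points along the fingers, y is the direction in which the jaws open and shut (so a half turn about z gives the same grasp; the last joint's range is limited). The gripper opens to 85 mm and grips with 20 to 120 N. Pads are 22 mm wide; open, the fingers measure 114 mm over their backs; the gripper's body (76 mm by 85 mm) begins 54 mm behind the grasp point. The pads swing forward as they close: fully open they stand 13 mm farther back than shut.
Start: joints at [-89.169, 21.807, 74.336, -0, 83.858, -12.336], TCP at [0.125, -0.536, 0.231] pointing down, gripper open.
Joint ranges: [-178.18, 178.18], [-50.72, 133.34], [12.68, 142.11], [-81.47, 261.47], [9.98, 163.14], [-165.26, 165.26]. Speed limits (degrees/s): [136.94, 136.94, 180, 180, 180, 180].

## Interface

Orientations are given as a 3x3 rotation matrix whose columns are the frame's x, y, z axes.
In Python, from rig import env, vision, close_job, spotter gives the robot as it stands. The module is installed in compiled form; this text tells all that it offers.
- The arm moves only by the tool jog_arm, never from a script. Its argument "plan" is a list that holds one entry, the list of rows, each a list of 6 numbers: the shift along the tool's x, y, z in units of 40 mm (1.0 is 40 mm), then the turn, a rotation vector about the tool's x, y, z in units of 0.15 rad (1.0 is 0.15 rad). A call has 1 to 10 rows; each row shifts and turns the commanded pose from where the row before left it, along the tool's axes as they then stand; what a row does not reach is not made up. A row lasts 1/10 s, in which the tool goes at most 50 mm and 8.59 degrees, less where a joint would pass 70% of its speed; a pose out of reach is approached as far as the arm can. A call with a number of a shift or a turn outside -1 to 1 is refused whole. A call with a gripper value outside its range is refused whole. "grip" is the opening, from -1 (shut) to 1 (fully open), set as the call begins (left out, the last holds). The fingers move at their own pace and stop on an object; "squeeze" is the grip in N (left out, the last holds). Time passes only in rows, so rows that do not move let the fingers close. It gives the time, the measured TCP pose, the force and the opening at its end, in the units of the state.
- env.observe(): the state, without advancing time (a new reading comes with each control period).
- vision.get_image(name): name is "scene" or "top" or "wrist"; returns (picture, depth): 420x560x3 uint8, red, green, blue; 420x560 float32, m along the optical axis (not along the pixel's ray), 0 where there is no reading.
- vision.camera_info(name): a dict with "fx", "fy", "cx", "cy" (pixels), "k1" (the pictures are not rectified: a ray, as slopes to the right and down, at radius r is drawn at 1 + k1 r^2 times it, then the intrinsics apply), "rvec" (rotation vector, rad) and "tvec" (3), from world to camera coordinates, as OpenCV has them. Camera axes: x right, y down, z forward; pixel columns grow to the right and rows downward; lengths in m; the calibration is good to about 2 mm. A picture is of the moment at which its call begins: read the wrist's pose just before it. camera_info takes no time and is no camera call; for the wrist camera it gives the pose at the moment of the call.
- close_job(): hands the job in, once; it reports no verdict.
Trained networks look in the newest picture that a camera, given by its name, has taken for a name from the list of things; names that differ only in an ending like _2 or _b are one class to them, and where a whole thing is asked for, a point or a joint stands for the part that bears it (a point fixed in the world has none). Each returns a list of dicts, best first, with "score" (0 to 1); they miss things now and then, are a little off and sometimes report something else, mostly with a low value. They report only what shows in the picture. A call takes as long as a camera call.
- spotter.trace(camera, query): "pixels" (420x560 bool, what is visible of it) and "rect" ([left, top, right, bottom] in pixels, round what is visible of it).
The state is a dict: "time_s": time; "q": joint angles; "qvel": joint speeds; "joint_efforts": joint torques, N m; "position": TCP position; "tool_rot": TCP orientation; "ft_force": force on the tool from outside, world axes, zero at the start; "wrist_torque": the same for the moment, N m; "grip_width": finger opening in m.
Only numpy, scipy, OpenCV 4.12 (cv2) and the standard library are available. Lean on these libraries where they do the work, as an engineer would, in place of code of your own. Each camera call takes 0.05 s, during which the arm holds its last target.

## Task

Open the eyepiece locker: turn the dial on its lock clockwise to the 3 o'clock mark and let go of it there for a moment so that the lock registers, then take it again, turn it anticlockwise to the 10 o'clock mark and let go. Then lift the latch bar (it has a thumb tab) out of its catch, swing the gate wide open (some 70 degrees) and leave it so with the bar let go, without disturbing the bin, the eyepiece, the cap or the adapter.

Things in the scene. Friction and masses are not known exactly. Their poses are not given: they have to be found in the camera images.
- locker: Fixed grey steel eyepiece locker, 166 x 290 x 122 mm; origin near the middle of its underside. x runs from its gated front to its back, y to its left, z up; at yaw near 0 the front faces the robot. Its right end is a dark lock housing (top 122 mm above the shelf) with the dial on it; the rest (roof at 114 mm) is closed by the gate.
- dial_axis (a point): Point on the dial's upright axis at grip height, 157 mm above the shelf; fixed to the locker, same axes. The dial: a steel disc, radius 40 mm, top at 131 mm, and on it, centred, a black upright bar grip 46 mm long, 13 thick, from 131 to 167 mm high. A black strip on the disc from one end of the bar, and a white line on that half of its top, make the pointer.
- dial (a joint): Angle of the dial's pointer in rad, clockwise seen from above: 0 = at 12, 1.571 = at 3, -1.047 = at 10; stops at -1.4 and 2.0; 0.04 N m of friction, stays where left. White marks round the disc, as on a clock read facing the gate: the double mark is 12 (towards the locker's back, +x), 3 is on the right (-y), 9 on the left; 5, 6 and 7 are missing.
- catch (a point): Middle of the catch on the front of the lock housing, under the dial's front rim, at the level of the latch bar (115 mm); its lip in front of the bar reaches to 128 mm. The disc's rim has a 45 degree gap, 240 degrees clockwise from the pointer. Only with the pointer at 10 does the gap stand over the bar's end; elsewhere the rim stops the bar from lifting.
- latch_tab (a point): Centre of the thumb tab, 151 mm above the shelf with the bar down: an upright steel plate 12 mm thick (point x, the gate's normal), 26 mm wide (y), top at 170 mm. It stands on the steel latch bar, 186 mm long, which lies on the gate's outer face, pivots on the gate 85 mm left (+y) of and 36 mm below the point, and rests with its right end in the catch.
- latch (a joint): Angle of the latch bar on the gate in rad: 0 = level, down in its catch; grows as its right end is lifted, stop at 0.35. The end clears the catch's lip from 0.13 on (tab raised by 11 mm). Let go, the bar (about 0.15 kg) falls back level by its own weight.
- gate_hinge (a point): Point on the gate's upright hinge axis, 151 mm above the shelf; fixed to the locker, same axes. The barred steel gate, 170 mm wide, top at 118 mm, reaches from the hinge to the right along the locker's front and swings out towards the robot. Along the gate the tab is 143 mm from the hinge axis, and 12 mm in front of it.
- gate (a joint): Opening angle of the gate in rad: 0 = shut; grows as its right end swings out towards the robot (clockwise seen from above), stop at 1.6. Light friction (0.06 N m): it stays where it is left.
- eyepiece: Bystander: silver zoom eyepiece, 56 mm across and 80 mm high, standing inside the locker behind the gate; origin at the centre of its underside.
- cap: Bystander: orange collimation cap, 38 mm across and 24 mm high, on the shelf to the right in front of the locker; origin at the centre of its underside.
- adapter: Bystander: brass T-adapter, 48 mm across and 38 mm high, on the shelf in front of the lock housing, outside the gate's sweep; origin at the centre of its underside.
- tilt_bin (a joint): Bystander: small steel bin (80 x 105 x 50 mm) on a pivot pin in a stand to the left of the locker; its tilt in rad, 0 = level, as at the start.

How it is judged (in metres and radians):
On the way, in this order (a step that is already met when the one before it is completed fails the run):
1. the dial stands at 3 o'clock, let go (within 0.15 rad, for 0.2 s), the gate still shut (value of joint dial between 1.421 and 1.721 rad and contact force between the fingers and dial below 0.2 N and value of joint gate below 0.1 rad), for 0.2 s.
2. the dial stands at 10 o'clock, let go (within 0.15 rad, for 0.2 s), the gate still shut (value of joint dial between -1.197 and -0.897 rad and contact force between the fingers and dial below 0.2 N and value of joint gate below 0.1 rad), for 0.2 s.
3. the latch bar is lifted out of its catch and the gate begins to open (value of joint latch above 0.1 rad and value of joint gate above 0.06 rad), for 0.1 s.
At the end, for the whole second after the job is handed in: The gate stands open by more than 1.0 rad and at rest, the latch bar has been let go and has fallen level (under 0.05 rad), and the dial is still at 10 o'clock (within 0.18 rad) (value of joint gate above 1 rad and velocity of joint gate between -0.1 and 0.1 rad/s and value of joint latch below 0.05 rad and value of joint dial between -1.227 and -0.867 rad); the robot touches nothing.
It fails at once if the eyepiece, the cap or the adapter is moved by more than 20 mm (distance of any of eyepiece, cap, adapter from where it was at the start of the episode above 0.02 m).
It fails at once if the bin is tilted by more than 0.15 rad (value of joint tilt_bin above 0.15 rad).
It also fails if it takes over 72 s, if anything falls off the work surface, if the arm or the gripper's body presses on something with over 40 N, if the wrist force passes 120 N, or if a joint passes its speed limit or range.

## Working session

There is one attempt and no reset: what is moved stays moved. The work goes in short steps, Python scripts to look and compute and a tool call to move; the robot and the scene stay as the last step left them, time stands still between calls to the robot, and variables do not carry over. Pictures are saved under pics/ and viewed, and the job is handed in when it is done.

Besides the shell and the picture viewer there is one more tool, called after "Request:" as name(argument=value, ...), one argument or row to a line, values as JSON. jog_arm: Moves the arm, as the interface text tells. Its arguments: {"type":"object","properties":{"plan":{"type":"array"},"grip":{"type":"number"},"squeeze":{"type":"number"}},"required":["plan"]}

```bash
mkdir -p pics; ls
cat > h.py <<'E'
import numpy as np, cv2
from rig import env, vision, close_job, spotter
def shot(n,f):
    im,d=vision.get_image(n); cv2.imwrite('pics/'+f,im[:,:,::-1]); return im,d
def cam(n):
    c=vision.camera_info(n); R=cv2.Rodrigues(np.array(c['rvec'],float))[0]; t=np.array(c['tvec'],float).ravel(); return c,R,t
def unproj(n,u,v,d,ci=None):
    c,R,t=ci or cam(n)
    u=np.atleast_1d(u).astype(float);v=np.atleast_1d(v).astype(float);d=np.atleast_1d(d)
    K=np.array([[c['fx'],0,c['cx']],[0,c['fy'],c['cy']],[0,0,1.]])
    p=cv2.undistortPoints(np.stack([u,v],1)[:,None],K,np.array([c['k1'],0,0,0.]))[:,0]
    P=np.c_[p*d[:,None],d]
    return (P-t)@R
def proj(n,P,ci=None):
    c,R,t=ci or cam(n)
    K=np.array([[c['fx'],0,c['cx']],[0,c['fy'],c['cy']],[0,0,1.]])
    return cv2.projectPoints(np.atleast_2d(np.array(P,float)),R,t,K,np.array([c['k1'],0,0,0.]))[0][:,0]
E
python3 - <<'E'
from h import *
np.set_printoptions(precision=4,suppress=True)
s=env.observe(); print(s)
for n in ('scene','top','wrist'):
    im,d=shot(n,n+'0.png'); np.save(n+'0.npy',d)
    c,R,t=cam(n); print(n,c, 'pos',-R.T@t)
E
```

```text
pics
{'time_s': 0.0, 'q': array([-89.1701,  21.8418,  74.3845,  -0.0001,  83.8556, -12.3365]), 'qvel': array([-0.0253,  0.0383,  0.0688, -0.044 , -0.0002, -0.0357]), 'joint_efforts': array([ -0.001 , -44.8471, -23.128 ,  -0.0003,   0.0049,  -0.    ]), 'position': array([ 0.1253, -0.5353,  0.2307]), 'tool_rot': array([[ 0.9737,  0.2278, -0.    ],
       [ 0.2278, -0.9737,  0.0014],
       [ 0.0003, -0.0014, -1.    ]]), 'ft_force': array([ 0.2318, -0.541 , -0.4726]), 'wrist_torque': array([-0.0397, -0.0255, -0.0162]), 'grip_width': 0.08526375693314546}
scene {'fx': 523.5248303274632, 'fy': 523.5248303274632, 'cx': 286.0642068333752, 'cy': 212.70861353123013, 'k1': -0.04030264583254715, 'rvec': array([ 2.2089, -0.286 ,  0.1481]), 'tvec': array([-0.5806,  0.2264,  1.0208])} pos [ 0.3842 -0.7993  0.8025]
top {'fx': 407.88664237593474, 'fy': 407.88664237593474, 'cx': 284.3760283976922, 'cy': 210.76082046860998, 'k1': -0.11998281287356422, 'rvec': array([ 2.0463, -2.1912,  0.2239]), 'tvec': array([0.087 , 0.6025, 0.9827])} pos [0.3993 0.0627 1.083 ]
wrist {'fx': 292.6910982479923, 'fy': 292.6910982479923, 'cx': 275.79656859225406, 'cy': 211.94482186175844, 'k1': -0.03519643303375908, 'rvec': array([-2.2633,  1.7954,  0.2783]), 'tvec': array([-0.5505, -0.0393,  0.3795])} pos [ 0.2003 -0.5188  0.3732]
```

View pics/scene0.png

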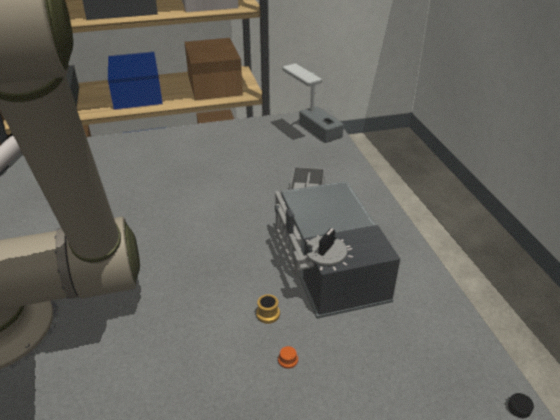

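View pics/top0.png

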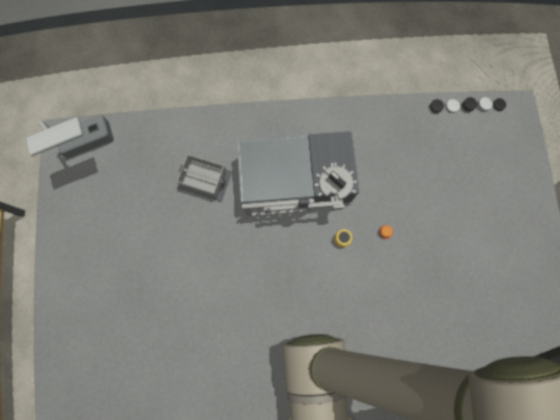

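The top view shows the locker at about (240–357, 132–210) with the dial near (337, 181), and the bin to its left at (203, 178). The adapter is at (343, 238) and the cap at (386, 232). Next I'll crop in and measure the locker geometry.

Run:
```python
from h import *
im=cv2.imread('pics/top0.png'); cv2.imwrite('pics/top0c.png',cv2.resize(im[120:260,225:410],None,fx=4.2,fy=4.2,interpolation=cv2.INTER_CUBIC))
im=cv2.imread('pics/scene0.png'); cv2.imwrite('pics/scene0c.png',cv2.resize(im[170:380,240:420],None,fx=2.8,fy=2.8,interpolation=cv2.INTER_CUBIC))
```

```text
(no output)
```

View pics/top0c.png

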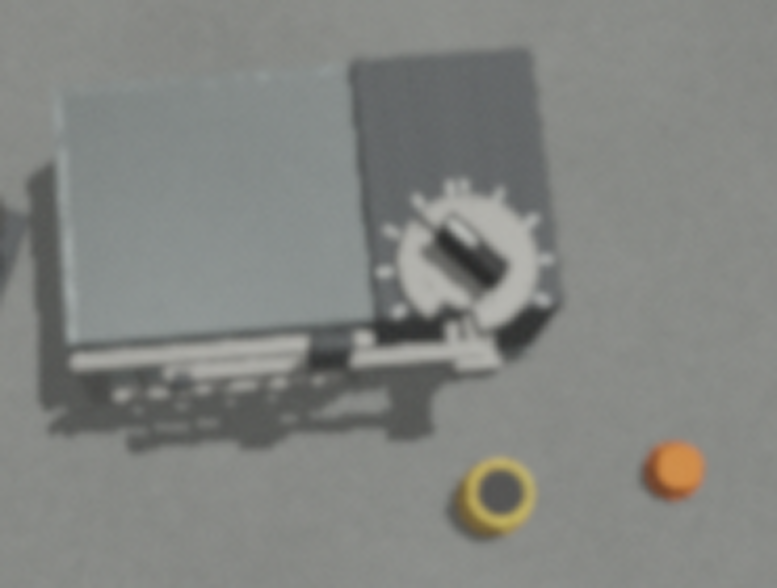

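View pics/scene0c.png

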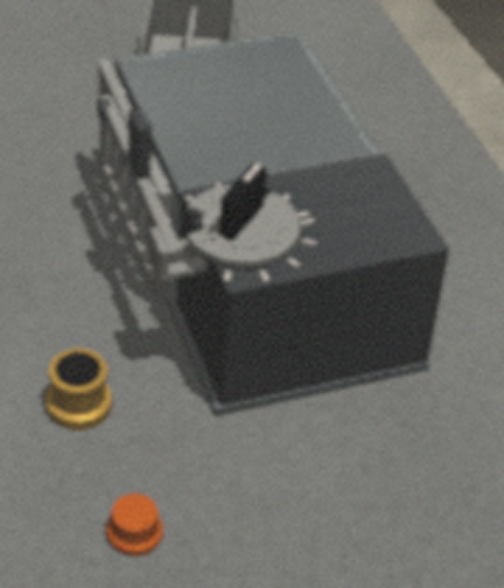

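Run:
```python
from h import *
np.set_printoptions(precision=4,suppress=True)
d=np.load('top0.npy'); ci=cam('top')
def at(u,v): return unproj('top',[u],[v],[d[int(round(v)),int(round(u))]],ci)[0]
def px(x,y): return 225+x/4.2,120+y/4.2
for name,p in dict(dial=(468,258),tl=(62,92),bl=(72,340),tr=(525,55),br=(560,300),mark12=(458,187),mark3=(545,259),mark9=(385,271),tab=(330,345),adapter=(500,495),cap=(675,470),gleft=(75,358),gright=(490,355),roofcorner=(372,318),roofb=(352,65)).items():
    print(name,px(*p),at(*px(*p)))
# roof points: fit plane / min area rect
vv,uu=np.mgrid[100:260,200:420]; dd=d[100:260,200:420]
P=unproj('top',uu.ravel(),vv.ravel(),dd.ravel(),ci)
for lo,hi in((.105,.119),(.119,.127),(.128,.135),(.160,.18)):
    m=(P[:,2]>lo)&(P[:,2]<hi); 
    if m.sum()>5: print(lo,m.sum(),cv2.minAreaRect(P[m,:2].astype(np.float32)),P[m].mean(0),P[m].min(0),P[m].max(0))
R=env.observe()
```

```text
dial (336.42857142857144, 181.42857142857142) [ 0.6498 -0.0802  0.1561]
tl (239.76190476190476, 141.9047619047619) [0.7805 0.1466 0.1144]
bl (242.14285714285714, 200.95238095238096) [0.6275 0.1476 0.1144]
tr (350.0, 133.0952380952381) [ 0.7825 -0.1321  0.1226]
br (358.3333333333333, 191.42857142857144) [ 0.6304 -0.1368  0.1216]
mark12 (334.04761904761904, 164.52380952380952) [ 0.7018 -0.0835  0.1242]
mark3 (354.76190476190476, 181.66666666666666) [ 0.6552 -0.1303  0.123 ]
mark9 (316.66666666666663, 184.52380952380952) [ 0.6544 -0.0365  0.1219]
tab (303.57142857142856, 202.14285714285714) [0.6017 0.0022 0.1711]
adapter (344.04761904761904, 237.85714285714283) [ 0.5301 -0.1045  0.0349]
cap (385.71428571428567, 231.9047619047619) [ 0.5392 -0.2182  0.025 ]
gleft (242.85714285714286, 205.23809523809524) [0.6164 0.1462 0.1156]
gright (341.66666666666663, 204.52380952380952) [ 0.5992 -0.0917  0.1279]
roofcorner (313.57142857142856, 195.71428571428572) [ 0.6303 -0.0279  0.1078]
roofb (308.8095238095238, 135.47619047619048) [ 0.7824 -0.0277  0.1231]
0.105 4926 ((0.6910349130630493, 0.007489457726478577), (0.195473775267601, 0.29276904463768005), 0.150121808052063) [0.6988 0.0569 0.1142] [ 0.5935 -0.1389  0.105 ] [0.7891 0.1541 0.119 ]
0.119 2207 ((0.6893346905708313, 0.0043893903493881226), (0.19512782990932465, 0.28484106063842773), 0.9556517601013184) [ 0.7027 -0.0642  0.1221] [ 0.5931 -0.1387  0.119 ] [0.7887 0.1456 0.127 ]
0.128 619 ((0.6288818717002869, -0.06703364849090576), (0.0891525074839592, 0.1443752497434616), 50.03147888183594) [ 0.6548 -0.0824  0.1311] [ 0.5937 -0.123   0.1281] [0.6962 0.0135 0.135 ]
0.16 173 ((0.6238258481025696, -0.04317387565970421), (0.045356590300798416, 0.11640379577875137), 39.141849517822266) [ 0.638  -0.0545  0.1671] [ 0.599  -0.1012  0.16  ] [0.6757 0.0126 0.1719]
```

The dial is near (0.655, -0.083) and the tab near (0.60, 0.00), with the locker yaw close to 0. Next I'll write a planner that prints rows, then move above the locker to look with the wrist camera.

```bash
cat > pl.py <<'E'
import sys
from h import *
from scipy.spatial.transform import Rotation as Ro
def down(th):  # tool y azimuth th deg
    a=np.radians(th); y=np.array([np.cos(a),np.sin(a),0]); z=np.array([0,0,-1.]); return np.c_[np.cross(y,z),y,z]
def rows(p0,R0,p1,th1,n,turn=None,dec=2):
    """turn: signed yaw change in deg (world, ccw +); None = shortest"""
    R1=down(th1)
    th0=np.degrees(np.arctan2(R0[1,1],R0[0,1]))
    if turn is None: turn=(th1-th0+180)%360-180
    p=np.array(p0,float);R=np.array(R0);out=[]
    for i in range(1,n+1):
        f=i/n; Pt=p0+(np.array(p1)-p0)*f; Rt=down(th1-turn*(1-f))
        sh=R.T@(Pt-p)/.04; ro=Ro.from_matrix(R.T@Rt).as_rotvec()/.15
        r=np.round(np.r_[sh,ro],dec)+0.0; out.append(r.tolist())
        p=p+R@(r[:3]*.04); R=R@Ro.from_rotvec(r[3:]*.15).as_matrix()
    return out,p,R
def show(segs,start=None):
    """segs: list of (p,th,n,turn)"""
    s=env.observe(); p,R=(np.array(s['position']),np.array(s['tool_rot'])) if start is None else start
    al=[]
    for g in segs:
        o,p,R=rows(p,R,*g); al+=o
    print('max',np.abs(al).max(0))
    for i in range(0,len(al),10): print([[float(x) for x in r] for r in al[i:i+10]])
    print('end',p,R[:,1])
E
python3 - <<'E'
from pl import *
show([([0.685,0.013,0.30],134,30,210.8)])
E
```

```text
max [0.65 0.65 0.06 0.01 0.   0.82]
[[0.56, -0.34, -0.06, -0.01, 0.0, -0.82], [0.59, -0.27, -0.05, 0.0, 0.0, -0.82], [0.63, -0.19, -0.06, 0.0, 0.0, -0.82], [0.64, -0.11, -0.06, 0.0, 0.0, -0.81], [0.65, -0.04, -0.06, 0.0, 0.0, -0.82], [0.65, 0.05, -0.05, 0.0, 0.0, -0.82], [0.65, 0.12, -0.06, 0.0, 0.0, -0.82], [0.62, 0.2, -0.06, 0.0, 0.0, -0.81], [0.59, 0.28, -0.06, 0.0, 0.0, -0.82], [0.55, 0.34, -0.06, 0.0, 0.0, -0.82]]
[[0.51, 0.41, -0.05, 0.0, 0.0, -0.82], [0.45, 0.47, -0.06, 0.0, 0.0, -0.82], [0.39, 0.53, -0.06, 0.0, 0.0, -0.81], [0.33, 0.56, -0.06, 0.0, 0.0, -0.82], [0.25, 0.6, -0.05, 0.0, 0.0, -0.82], [0.18, 0.63, -0.06, 0.0, 0.0, -0.82], [0.1, 0.65, -0.06, 0.0, 0.0, -0.81], [0.02, 0.65, -0.06, 0.0, 0.0, -0.82], [-0.06, 0.65, -0.05, 0.0, 0.0, -0.82], [-0.14, 0.64, -0.06, 0.0, 0.0, -0.82]]
[[-0.22, 0.61, -0.06, 0.0, 0.0, -0.81], [-0.29, 0.59, -0.06, 0.0, 0.0, -0.82], [-0.36, 0.54, -0.05, 0.0, 0.0, -0.82], [-0.42, 0.5, -0.06, 0.0, 0.0, -0.82], [-0.48, 0.44, -0.06, 0.0, 0.0, -0.81], [-0.53, 0.38, -0.06, 0.0, 0.0, -0.82], [-0.58, 0.31, -0.05, 0.0, 0.0, -0.82], [-0.61, 0.24, -0.06, 0.0, 0.0, -0.82], [-0.63, 0.17, -0.06, 0.0, 0.0, -0.81], [-0.65, 0.08, -0.06, 0.0, 0.0, -0.82]]
end [0.68515718 0.01303557 0.30014776] [-6.94471294e-01  7.19520216e-01 -5.29275645e-04]
```

Request:
jog_arm(
  plan=[
    [[0.56,-0.34,-0.06,0.0,0.0,-0.82],[0.59,-0.27,-0.05,0.0,0.0,-0.82],[0.63,-0.19,-0.06,0.0,0.0,-0.82],[0.64,-0.11,-0.06,0.0,0.0,-0.81],[0.65,-0.04,-0.06,0.0,0.0,-0.82],[0.65,0.05,-0.05,0.0,0.0,-0.82],[0.65,0.12,-0.06,0.0,0.0,-0.82],[0.62,0.2,-0.06,0.0,0.0,-0.81],[0.59,0.28,-0.06,0.0,0.0,-0.82],[0.55,0.34,-0.06,0.0,0.0,-0.82]],
  ],
)

```text
time_s: 1.15
position: [0.3124, -0.3519, 0.2544]
tool_rot: [[0.109, 0.994, -0.0], [0.994, -0.109, 0.0], [0.0, -0.0, -1.0]]
ft_force: [0.2, -0.3, -0.5]
grip_width: 0.0851
```

Request:
jog_arm(
  plan=[
    [[0.51,0.41,-0.05,0.0,0.0,-0.82],[0.45,0.47,-0.06,0.0,0.0,-0.82],[0.39,0.53,-0.06,0.0,0.0,-0.81],[0.33,0.56,-0.06,0.0,0.0,-0.82],[0.25,0.6,-0.05,0.0,0.0,-0.82],[0.18,0.63,-0.06,0.0,0.0,-0.82],[0.1,0.65,-0.06,0.0,0.0,-0.81],[0.02,0.65,-0.06,0.0,0.0,-0.82],[-0.06,0.65,-0.05,0.0,0.0,-0.82],[-0.14,0.64,-0.06,0.0,0.0,-0.82]],
  ],
)

```text
time_s: 2.15
position: [0.499, -0.1689, 0.2771]
tool_rot: [[-0.899, 0.437, -0.001], [0.437, 0.899, 0.0], [0.001, 0.0, -1.0]]
ft_force: [-0.4, -0.4, 1.3]
grip_width: 0.0857
```

Request:
jog_arm(
  plan=[
    [[-0.22,0.61,-0.06,0.0,0.0,-0.81],[-0.29,0.59,-0.06,0.0,0.0,-0.82],[-0.36,0.54,-0.05,0.0,0.0,-0.82],[-0.42,0.5,-0.06,0.0,0.0,-0.82],[-0.48,0.44,-0.06,0.0,0.0,-0.81],[-0.53,0.38,-0.06,0.0,0.0,-0.82],[-0.58,0.31,-0.05,0.0,0.0,-0.82],[-0.61,0.24,-0.06,0.0,0.0,-0.82],[-0.63,0.17,-0.06,0.0,0.0,-0.81],[-0.65,0.08,-0.06,0.0,0.0,-0.82]],
  ],
)

```text
time_s: 3.15
position: [0.6858, 0.0137, 0.3002]
tool_rot: [[-0.716, -0.698, -0.001], [-0.698, 0.716, 0.0], [0.0, 0.001, -1.0]]
ft_force: [-0.5, -0.0, 0.5]
grip_width: 0.0856
```

Request:
jog_arm(
  plan=[
    [[0,0,0,0,0,0],[0,0,0,0,0,0]],
  ],
)

```text
time_s: 3.35
position: [0.6851, 0.0129, 0.2997]
tool_rot: [[-0.72, -0.694, -0.001], [-0.694, 0.72, 0.0], [0.001, 0.001, -1.0]]
ft_force: [0.3, 0.3, -0.3]
grip_width: 0.0856
```

Run:
```python
from h import *
np.set_printoptions(precision=4,suppress=True)
s=env.observe(); print(s['time_s'],s['q'],s['position'],s['tool_rot'])
im,d=shot('wrist','w1.png'); np.save('w1.npy',d)
c,R,t=cam('wrist'); print(-R.T@t); np.save('w1ci.npy',np.array([c,R,t],dtype=object),allow_pickle=True)
```

```text
3.35 [  -8.7865   35.2533   40.1808   -0.011   104.6371 -142.7214] [0.6851 0.0129 0.2997] [[-0.7202 -0.6938 -0.0013]
 [-0.6938  0.7202  0.    ]
 [ 0.0009  0.0009 -1.    ]]
[ 0.6289 -0.0422  0.4425]
```

View pics/w1.png

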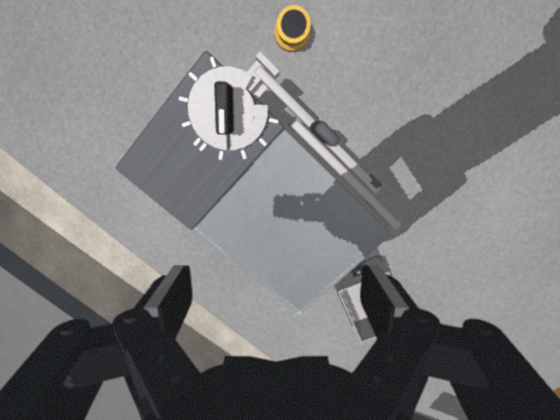

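The wrist view shows the dial disc at (228, 109), with the white pointer line running down from (224, 110) to (221, 140). The tab top is at (325, 131) and the latch bar runs diagonally from (260, 65) to (380, 185). Now the 3D fit.

Run:
```python
from h import *
np.set_printoptions(precision=4,suppress=True)
d=np.load('w1.npy'); ci=tuple(np.load('w1ci.npy',allow_pickle=True))
im=cv2.imread('pics/w1.png')
vv,uu=np.mgrid[0:260,0:450]; dd=d[:260,:450]
P=unproj('wrist',uu.ravel(),vv.ravel(),dd.ravel(),ci); z=P[:,2]
g=im[:260,:450].mean(2).ravel()
ok=dd.ravel()>0
def sel(lo,hi,box):
    m=ok&(z>lo)&(z<hi)&(P[:,0]>box[0])&(P[:,0]<box[1])&(P[:,1]>box[2])&(P[:,1]<box[3]); return m
# disc
m=sel(.127,.136,(.60,.72,-.14,-.035)); print('disc',m.sum(),P[m].min(0),P[m].max(0),np.median(P[m],0), cv2.minEnclosingCircle(P[m,:2].astype(np.float32)))
# disc edge Ransac-less: back half extents
m=sel(.160,.172,(.62,.70,-.13,-.05)); r=cv2.minAreaRect(P[m,:2].astype(np.float32)); print('bar',m.sum(),r,P[m].mean(0)); 
q=P[m,:2]-P[m,:2].mean(0); u,s,vt=np.linalg.svd(q,full_matrices=False); print('bardir',vt[0],np.degrees(np.arctan2(vt[0][1],vt[0][0])))
m=sel(.158,.176,(.57,.63,-.04,.05)); print('tab',m.sum(),cv2.minAreaRect(P[m,:2].astype(np.float32)),P[m].mean(0),P[m].min(0),P[m].max(0))
m=sel(.107,.1185,(.622,.80,-.02,.14)); print('roof',m.sum(),np.median(P[m],0))
m=sel(.119,.126,(.58,.8,-.15,-.02)); print('housing',m.sum(),P[m].min(0),P[m].max(0))
# marks unproject at z plane: intersect
def atz(u,v,zz):
    a=unproj('wrist',[u],[v],[1.],ci)[0]; c=-ci[1].T@ci[2]; f=(zz-c[2])/(a[2]-c[2]); return c+(a-c)*f
for n,(u,v,zz) in dict(m12a=(228,154,.1225),roofTopBack=(194,229,.114),roofLeftBack=(300,312,.114),roofFrontR=(285,123,.114)).items(): print(n,atz(u,v,zz))
cv2.imwrite('pics/w1c.png',cv2.resize(im[30:250,110:420],None,fx=2.5,fy=2.5,interpolation=cv2.INTER_CUBIC))
```

```text
disc 3888 [ 0.6161 -0.1247  0.1272] [ 0.6954 -0.0447  0.136 ] [ 0.6568 -0.0868  0.1312] ((0.6558095812797546, -0.0843752771615982), 0.04059545323252678)
bar 779 ((0.6554783582687378, -0.08386555314064026), (0.04502376914024353, 0.013359558768570423), 42.727622985839844) [ 0.6546 -0.084   0.1665]
bardir [0.7399 0.6727] 42.27433155809345
tab 383 ((0.6058493852615356, -3.245845437049866e-05), (0.0120317367836833, 0.026197608560323715), 1.7743571996688843) [ 0.606  -0.001   0.1689] [ 0.5996 -0.0132  0.1581] [0.6119 0.0131 0.1721]
roof 13597 [0.6873 0.0399 0.114 ]
housing 11427 [ 0.5946 -0.1398  0.119 ] [ 0.7899 -0.0203  0.1258]
m12a [ 0.6904 -0.0547  0.1225]
roofTopBack [ 0.7876 -0.0261  0.114 ]
roofLeftBack [0.7821 0.1496 0.114 ]
roofFrontR [ 0.6246 -0.0326  0.114 ]
```

View pics/w1c.png

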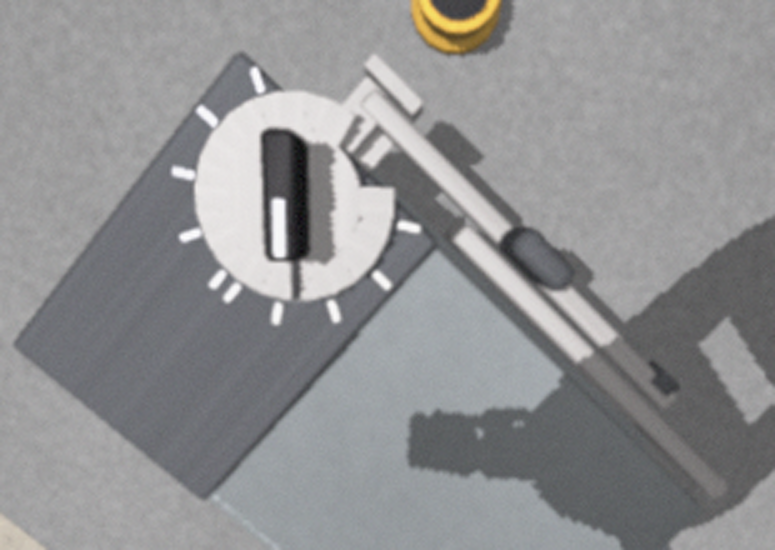

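Run:
```python
from h import *
np.set_printoptions(precision=4,suppress=True)
ci=tuple(np.load('w1ci.npy',allow_pickle=True))
def atz(u,v,zz):
    a=unproj('wrist',[u],[v],[1.],ci)[0]; c=-ci[1].T@ci[2]; f=(zz-c[2])/(a[2]-c[2]); return c+(a-c)*f
D=np.array([.6555,-.0839])
for n,(x,y,h) in {'12':(225,286,0),'11':(278,313,30),'10':(334,311,60),'9':(382,280,90),'8':(409,228,120),'1':(191,235,-30),'2':(183,173,-60),'3':(206,115,-90),'4':(258,79,-120)}.items():
    p=atz(110+x/2.5,30+y/2.5,.1225); q=p[:2]-D; a=np.degrees(np.arctan2(q[1],q[0])); print(n,p[:2],np.hypot(*q),a, (a-h+180)%360-180)
s=env.observe(); print(s['time_s'])
from pl import *
show([([0.6555,-0.0839,0.230],132.4,6,None),([0.6555,-0.0839,0.139],132.4,4,None)])
```

```text
12 [ 0.7035 -0.0832] 0.04802284035976304 0.7896937710386032 0.7896937710385998
11 [ 0.6965 -0.0592] 0.047822909590568764 31.055210389353636 1.0552103893536469
10 [ 0.679  -0.0423] 0.04783221669061311 60.52319552859609 0.5231955285960908
9 [ 0.6551 -0.0362] 0.04766087583133745 90.49608636127692 0.49608636127692307
8 [ 0.6317 -0.0427] 0.04761147053066702 120.02490100353864 0.024901003538644773
1 [ 0.6972 -0.1072] 0.04771982349910868 -29.176900595083904 0.8230994049160927
2 [ 0.6802 -0.1251] 0.048086589714459685 -59.048210036171085 0.9517899638289009
3 [ 0.6565 -0.1323] 0.04842927889928392 -88.77075241358685 1.2292475864131518
4 [ 0.6319 -0.1257] 0.047987208117119706 -119.41017820560654 0.5898217943934583
3.4
max [0.37 0.21 0.57 0.   0.   0.03]
[[0.37, -0.2, 0.29, 0.0, 0.0, 0.03], [0.36, -0.21, 0.29, 0.0, 0.0, 0.03], [0.37, -0.21, 0.3, 0.0, 0.0, 0.03], [0.36, -0.21, 0.29, 0.0, 0.0, 0.03], [0.36, -0.21, 0.29, 0.0, 0.0, 0.02], [0.36, -0.21, 0.29, 0.0, 0.0, 0.03], [0.0, 0.0, 0.57, 0.0, 0.0, 0.0], [0.0, 0.0, 0.57, 0.0, 0.0, 0.0], [0.0, 0.0, 0.57, 0.0, 0.0, 0.0], [0.0, 0.0, 0.57, 0.0, 0.0, 0.0]]
end [ 0.6555 -0.0837  0.139 ] [-0.6746  0.7381  0.0005]
```

Dial centre (0.6555, -0.0839), marks offset of about +0.8°, pointer about -0.72 rad. Approaching the dial.

Request:
jog_arm(
  plan=[
    [[0.37,-0.2,0.29,0.0,0.0,0.03],[0.36,-0.21,0.29,0.0,0.0,0.03],[0.37,-0.21,0.3,0.0,0.0,0.03],[0.36,-0.21,0.29,0.0,0.0,0.03],[0.36,-0.21,0.29,0.0,0.0,0.02],[0.36,-0.21,0.29,0.0,0.0,0.03],[0.0,0.0,0.57,0.0,0.0,0.0],[0.0,0.0,0.57,0.0,0.0,0.0],[0.0,0.0,0.57,0.0,0.0,0.0],[0.0,0.0,0.57,0.0,0.0,0.0]],
  ],
  grip=1,
)

```text
time_s: 4.4
position: [0.6553, -0.0843, 0.1389]
tool_rot: [[-0.739, -0.674, 0.0], [-0.674, 0.739, -0.0], [0.0, -0.0, -1.0]]
ft_force: [0.2, 0.2, 0.5]
grip_width: 0.0858
```

Request:
jog_arm(
  plan=[
    [[0,0,0,0,0,0],[0,0,0,0,0,0],[0,0,0,0,0,0],[0,0,0,0,0,0],[0,0,0,0,0,0],[0,0,0,0,0,0]],
  ],
  grip=-1,
  squeeze=30,
)

```text
time_s: 5.0
position: [0.656, -0.0831, 0.1404]
tool_rot: [[-0.737, -0.676, 0.0], [-0.676, 0.737, 0.0], [-0.0, -0.0, -1.0]]
ft_force: [-3.5, 2.6, 5.0]
grip_width: 0.0127
```

Run:
```python
from pl import *
s=env.observe(); print(s['time_s'],s['q'],s['position'],s['tool_rot'][:,1],s['ft_force'],s['grip_width'])
```

```text
5.0 [-1.74614832e+01  3.69180749e+01  6.29537164e+01  1.72022874e-02
  8.01042818e+01 -1.49998031e+02] [ 0.65597255 -0.08308671  0.14039136] [-6.76022332e-01  7.36881104e-01 -2.13737160e-04] [-3.45558207  2.64804261  5.02922582] 0.012652037798418213
```

Request:
jog_arm(
  plan=[
    [[0,0,0,0,0,0.4],[0,0,0,0,0,0.8],[0,0,0,0,0,0.8],[0,0,0,0,0,0.8],[0,0,0,0,0,0.8],[0,0,0,0,0,0.8],[0,0,0,0,0,0.8],[0,0,0,0,0,0.8],[0,0,0,0,0,0.8],[0,0,0,0,0,0.8]],
  ],
)

```text
time_s: 6.0
position: [0.6559, -0.0829, 0.1404]
tool_rot: [[-0.92, 0.391, 0.0], [0.391, 0.92, 0.0], [-0.0, 0.0, -1.0]]
ft_force: [-4.1, 3.1, 6.6]
grip_width: 0.0125
```

Request:
jog_arm(
  plan=[
    [[0,0,0,0,0,0.8],[0,0,0,0,0,0.8],[0,0,0,0,0,0.8],[0,0,0,0,0,0.8],[0,0,0,0,0,0.8],[0,0,0,0,0,0.8],[0,0,0,0,0,0.8],[0,0,0,0,0,0.8],[0,0,0,0,0,0.8],[0,0,0,0,0,0.4]],
  ],
)

```text
time_s: 7.0
position: [0.6561, -0.0827, 0.1404]
tool_rot: [[-0.029, 1.0, 0.001], [1.0, 0.029, 0.001], [0.001, 0.001, -1.0]]
ft_force: [-2.7, 3.5, 5.4]
grip_width: 0.0123
```

Request:
jog_arm(
  plan=[
    [[0,0,0,0,0,0.1],[0,0,0,0,0,0],[0,0,0,0,0,0]],
  ],
)

```text
time_s: 7.3
position: [0.6561, -0.0827, 0.1404]
tool_rot: [[-0.018, 1.0, 0.001], [1.0, 0.018, 0.001], [0.001, 0.001, -1.0]]
ft_force: [-2.1, 3.6, 4.9]
grip_width: 0.0126
```

Run:
```python
from pl import *
np.set_printoptions(precision=4,suppress=True)
s=env.observe(); print(s['time_s'],s['q'],s['position'],np.degrees(np.arctan2(s['tool_rot'][1,1],s['tool_rot'][0,1])),s['ft_force'],s['wrist_torque'],s['grip_width'])
```

```text
7.3 [-17.4361  36.9203  62.9504   0.0468  80.108  -18.5021] [ 0.6561 -0.0827  0.1404] 1.0579479434205352 [-2.1459  3.6127  4.9145] [ 0.5656  0.5664 -0.0586] 0.01256564944323912
```

Request:
jog_arm(
  plan=[
    [[0,0,0,0,0,0],[0,0,0,0,0,0],[0,0,0,0,0,0],[0,0,0,0,0,0],[0,0,0,0,0,0],[0,0,0,0,0,0],[0,0,0,0,0,0]],
  ],
  grip=1,
)

```text
time_s: 8.0
position: [0.6561, -0.0834, 0.1393]
tool_rot: [[-0.018, 1.0, 0.0], [1.0, 0.018, 0.0], [0.0, 0.0, -1.0]]
ft_force: [-0.7, 0.3, -0.3]
grip_width: 0.0854
```

Request:
jog_arm(
  plan=[
    [[0,0,-0.5,0,0,0],[0,0,-0.5,0,0,0],[0,0,-0.5,0,0,0],[0,0,-0.5,0,0,0],[0,0,-0.5,0,0,0],[0,0,0,0,0,0],[0,0,0,0,0,0]],
  ],
)

```text
time_s: 8.7
position: [0.656, -0.0834, 0.2387]
tool_rot: [[-0.018, 1.0, -0.0], [1.0, 0.018, 0.0], [0.0, -0.0, -1.0]]
ft_force: [-0.3, -0.1, -1.2]
grip_width: 0.0855
```

```bash
cat > bar.py <<'E'
from pl import *
np.set_printoptions(precision=4,suppress=True)
import sys
f=sys.argv[1]
s=env.observe(); print(s['time_s'],s['q'],s['position'],np.degrees(np.arctan2(s['tool_rot'][1,1],s['tool_rot'][0,1])),s['ft_force'])
ci=cam('wrist'); im,d=shot('wrist',f+'.png')
vv,uu=np.mgrid[0:420,0:560]
P=unproj('wrist',uu.ravel(),vv.ravel(),d.ravel(),ci); z=P[:,2]
m=(d.ravel()>0)&(z>.160)&(z<.172)&(np.hypot(P[:,0]-.6555,P[:,1]+.0835)<.03)
print(m.sum())
if m.sum()>50:
    print('bar',cv2.minAreaRect(P[m,:2].astype(np.float32)))
    q=P[m,:2]-P[m,:2].mean(0); vt=np.linalg.svd(q,full_matrices=False)[2]; print('bardir',np.degrees(np.arctan2(vt[0][1],vt[0][0])))
E
python3 bar.py w2
```

```text
8.7 [-17.4786  33.2834  53.4645   0.0018  93.2755 -18.5106] [ 0.656  -0.0834  0.2387] 1.0320542142141813 [-0.3248 -0.1024 -1.2303]
902
bar ((0.6557930111885071, -0.08282353729009628), (0.012554886750876904, 0.04478812217712402), 0.6695967316627502)
bardir -89.51922179242382
```

View pics/w2.png

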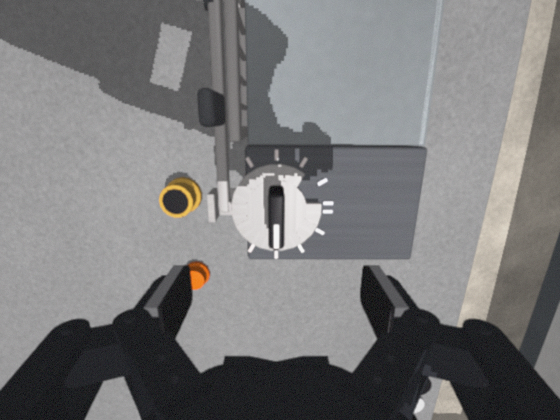

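The pointer's white line points down in the picture at (276, 240), straight at the 3 mark at (276, 254), and the dial is let go. Now I'll regrasp, turn to about 12, then change grip by a half turn because of the last joint's range.

Request:
jog_arm(
  plan=[
    [[0,0,0.5,0,0,0],[0,0,0.5,0,0,0],[0,0,0.5,0,0,0],[0,0,0.5,0,0,0],[0,0,0.5,0,0,0],[0,0,0,0,0,0]],
  ],
)

```text
time_s: 9.35
position: [0.6543, -0.0829, 0.1351]
tool_rot: [[-0.018, 1.0, -0.008], [1.0, 0.018, 0.002], [0.003, -0.007, -1.0]]
ft_force: [0.7, -0.3, -0.4]
grip_width: 0.0851
```

Request:
jog_arm(
  plan=[
    [[0,0,0,0,0,0],[0,0,0,0,0,0],[0,0,0,0,0,0],[0,0,0,0,0,0],[0,0,0,0,0,0],[0,0,0,0,0,0]],
  ],
  grip=-1,
)

```text
time_s: 9.95
position: [0.6561, -0.0834, 0.1398]
tool_rot: [[-0.018, 1.0, 0.0], [1.0, 0.018, -0.0], [-0.0, 0.0, -1.0]]
ft_force: [-1.7, -0.1, 3.2]
grip_width: 0.0123
```

Request:
jog_arm(
  plan=[
    [[0,0,0,0,0,-0.5],[0,0,0,0,0,-0.9],[0,0,0,0,0,-0.9],[0,0,0,0,0,-0.9],[0,0,0,0,0,-0.9],[0,0,0,0,0,-0.9],[0,0,0,0,0,-0.9],[0,0,0,0,0,-0.9],[0,0,0,0,0,-0.9],[0,0,0,0,0,-0.9]],
  ],
)

```text
time_s: 10.95
position: [0.6566, -0.083, 0.1398]
tool_rot: [[-0.967, 0.254, 0.002], [0.254, 0.967, 0.001], [-0.001, 0.001, -1.0]]
ft_force: [1.4, 2.8, 2.3]
grip_width: 0.0126
```

Request:
jog_arm(
  plan=[
    [[0,0,0,0,0,-0.9],[0,0,0,0,0,-0.9],[0,0,0,0,0,0],[0,0,0,0,0,0]],
  ],
)

```text
time_s: 11.35
position: [0.6566, -0.0829, 0.1398]
tool_rot: [[-1.0, -0.004, 0.002], [-0.004, 1.0, 0.001], [-0.002, 0.001, -1.0]]
ft_force: [2.9, 4.3, 4.1]
grip_width: 0.0125
```

Request:
jog_arm(
  plan=[
    [[0,0,0,0,0,0],[0,0,0,0,0,0],[0,0,0,0,0,0],[0,0,0,0,0,0],[0,0,0,0,0,0],[0,0,0,0,0,0]],
  ],
  grip=1,
)

```text
time_s: 11.95
position: [0.656, -0.0835, 0.1393]
tool_rot: [[-1.0, -0.007, -0.0], [-0.007, 1.0, -0.0], [0.0, -0.0, -1.0]]
ft_force: [-0.1, 0.8, 0.5]
grip_width: 0.0852
```

Request:
jog_arm(
  plan=[
    [[0,0,-0.5,0,0,0],[0,0,-0.5,0,0,0],[0,0,-0.5,0,0,0],[0,0,-0.5,0,0,0],[0,0,-0.5,0,0,0.9],[0,0,0,0,0,0.9],[0,0,0,0,0,0.9],[0,0,0,0,0,0.9],[0,0,0,0,0,0.9],[0,0,0,0,0,0.9]],
  ],
)

```text
time_s: 12.95
position: [0.656, -0.0834, 0.2393]
tool_rot: [[-0.691, 0.723, -0.0], [0.723, 0.691, -0.0], [0.0, -0.0, -1.0]]
ft_force: [0.1, -1.4, 0.9]
grip_width: 0.0854
```

Request:
jog_arm(
  plan=[
    [[0,0,0,0,0,0.9],[0,0,0,0,0,0.9],[0,0,0,0,0,0.9],[0,0,0,0,0,0.9],[0,0,0,0,0,0.9],[0,0,0,0,0,0.9],[0,0,0,0,0,0.9],[0,0,0,0,0,0.9],[0,0,0,0,0,0.9],[0,0,0,0,0,0.9]],
  ],
)

```text
time_s: 13.95
position: [0.6561, -0.0834, 0.2393]
tool_rot: [[0.554, 0.832, -0.0], [0.832, -0.554, -0.0], [-0.0, -0.0, -1.0]]
ft_force: [0.0, 0.8, 0.2]
grip_width: 0.0854
```

Request:
jog_arm(
  plan=[
    [[0,0,0,0,0,0.9],[0,0,0,0,0,0.9],[0,0,0,0,0,0.9],[0,0,0,0,0,0.9],[0,0,0,0,0,0.9],[0,0,0,0,0,0.9],[0,0,0,0,0,0.9],[0,0,0,0,0,0.3],[0,0,0,0,0,0],[0,0,0,0,0,0]],
  ],
)

```text
time_s: 14.95
position: [0.6561, -0.0834, 0.2393]
tool_rot: [[1.0, 0.0, -0.0], [0.0, -1.0, 0.0], [-0.0, -0.0, -1.0]]
ft_force: [1.0, -1.1, -0.6]
grip_width: 0.0854
```

```bash
python3 bar.py w3
```

```text
14.95 [-17.4785  33.2717  53.3872  -0.0015  93.3482  72.5097] [ 0.6561 -0.0834  0.2393] -89.98834216088983 [ 1.0292 -1.07   -0.5603]
921
bar ((0.6567289233207703, -0.08387786149978638), (0.012841991148889065, 0.045636147260665894), 89.45812225341797)
bardir 179.5816709323597
```

View pics/w3.png

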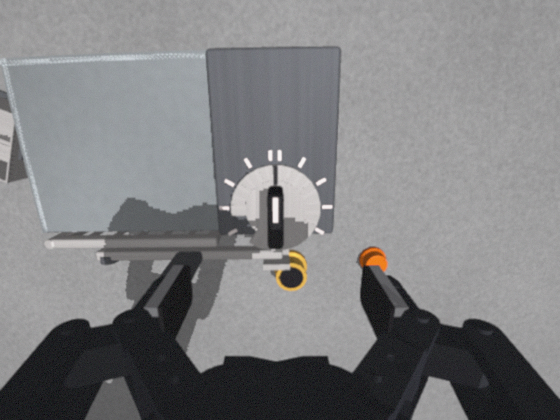

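The pointer strip at (275, 175) stands at the 12 double mark at (276, 155). Descending, gripping and turning 61° anticlockwise.

Request:
jog_arm(
  plan=[
    [[0,0,0.5,0,0,0],[0,0,0.5,0,0,0],[0,0,0.5,0,0,0],[0,0,0.5,0,0,0],[0,0,0.5,0,0,0],[0,0,0,0,0,0]],
  ],
)

```text
time_s: 15.6
position: [0.6549, -0.0831, 0.1366]
tool_rot: [[1.0, -0.0, -0.005], [-0.0, -1.0, 0.002], [-0.005, -0.002, -1.0]]
ft_force: [1.0, 0.2, 0.9]
grip_width: 0.0856
```

Request:
jog_arm(
  plan=[
    [[0,0,0,0,0,0],[0,0,0,0,0,0],[0,0,0,0,0,0],[0,0,0,0,0,0],[0,0,0,0,0,0],[0,0,0,0,0,0]],
  ],
  grip=-1,
)

```text
time_s: 16.2
position: [0.6563, -0.0829, 0.1399]
tool_rot: [[1.0, -0.001, 0.001], [-0.001, -1.0, 0.0], [0.001, -0.0, -1.0]]
ft_force: [-0.4, 2.6, 3.2]
grip_width: 0.0126
```

Request:
jog_arm(
  plan=[
    [[0,0,0,0,0,-0.5],[0,0,0,0,0,-0.8],[0,0,0,0,0,-0.8],[0,0,0,0,0,-0.8],[0,0,0,0,0,-0.8],[0,0,0,0,0,-0.8],[0,0,0,0,0,-0.8],[0,0,0,0,0,-0.8],[0,0,0,0,0,-0.8],[0,0,0,0,0,-0.2]],
  ],
)

```text
time_s: 17.2
position: [0.6562, -0.0828, 0.1399]
tool_rot: [[0.483, 0.875, 0.001], [0.875, -0.483, 0.001], [0.001, 0.0, -1.0]]
ft_force: [-1.3, 5.2, 5.5]
grip_width: 0.0126
```

Request:
jog_arm(
  plan=[
    [[0,0,0,0,0,0],[0,0,0,0,0,0]],
  ],
)

```text
time_s: 17.4
position: [0.6562, -0.0828, 0.1399]
tool_rot: [[0.488, 0.873, 0.001], [0.873, -0.488, 0.001], [0.001, 0.0, -1.0]]
ft_force: [-1.3, 4.9, 6.6]
grip_width: 0.0124
```

Request:
jog_arm(
  plan=[
    [[0,0,0,0,0,0],[0,0,0,0,0,0],[0,0,0,0,0,0],[0,0,0,0,0,0],[0,0,0,0,0,0],[0,0,0,0,0,0],[0,0,0,0,0,0]],
  ],
  grip=1,
)

```text
time_s: 18.1
position: [0.6561, -0.0834, 0.1393]
tool_rot: [[0.486, 0.874, -0.0], [0.874, -0.486, -0.0], [-0.0, 0.0, -1.0]]
ft_force: [-0.1, -0.5, 0.0]
grip_width: 0.0857
```

Request:
jog_arm(
  plan=[
    [[0,0,-0.5,0,0,0],[0,0,-0.5,0,0,0],[0,0,-0.5,0,0,0],[0,0,-0.5,0,0,0],[0,0,-0.5,0,0,0],[0,0,0,0,0,0],[0,0,0,0,0,0]],
  ],
)

```text
time_s: 18.8
position: [0.656, -0.0833, 0.2387]
tool_rot: [[0.486, 0.874, -0.0], [0.874, -0.486, 0.0], [-0.0, -0.0, -1.0]]
ft_force: [-0.8, 0.0, -1.3]
grip_width: 0.0853
```

```bash
python3 bar.py w4
```

```text
18.8 [-17.477   33.2811  53.4653   0.0001  93.276   11.5709] [ 0.656  -0.0833  0.2387] -29.04789588910351 [-0.7699  0.0229 -1.2892]
893
bar ((0.6560697555541992, -0.08263098448514938), (0.04478827491402626, 0.012436925433576107), 61.29691696166992)
bardir -118.55821594590805
```

View pics/w4.png

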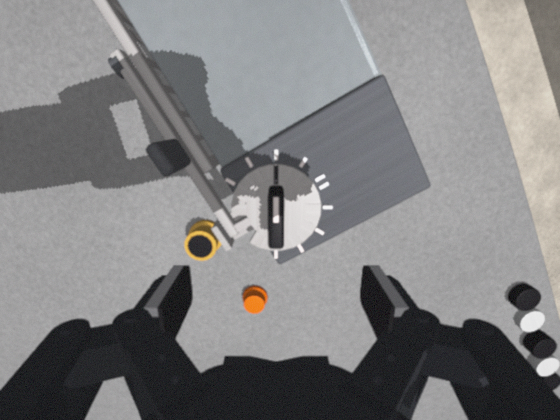

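The white pointer half points up in the picture at the 10 mark at (276, 155), and the bar direction is 61.3°, so the dial is at about -1.05 rad and let go. Now on to the tab.

Run:
```python
from pl import *
show([([0.6058,-0.000,0.25],1,8,None)])
```

```text
max [0.25 0.26 0.04 0.01 0.   0.44]
[[0.15, -0.26, -0.04, -0.01, 0.0, -0.44], [0.17, -0.26, -0.03, 0.0, 0.0, -0.43], [0.19, -0.24, -0.04, 0.0, 0.0, -0.44], [0.2, -0.22, -0.04, 0.0, 0.0, -0.44], [0.21, -0.22, -0.04, 0.0, 0.0, -0.44], [0.23, -0.2, -0.03, 0.0, 0.0, -0.43], [0.24, -0.18, -0.04, 0.0, 0.0, -0.44], [0.25, -0.17, -0.04, 0.0, 0.0, -0.44]]
end [ 6.05895556e-01 -9.24793613e-05  2.50016261e-01] [ 9.99838526e-01  1.79640817e-02 -4.62963006e-04]
```

Request:
jog_arm(
  plan=[
    [[0.15,-0.26,-0.04,0.0,0.0,-0.44],[0.17,-0.26,-0.03,0.0,0.0,-0.43],[0.19,-0.24,-0.04,0.0,0.0,-0.44],[0.2,-0.22,-0.04,0.0,0.0,-0.44],[0.21,-0.22,-0.04,0.0,0.0,-0.44],[0.23,-0.2,-0.03,0.0,0.0,-0.43],[0.24,-0.18,-0.04,0.0,0.0,-0.44],[0.25,-0.17,-0.04,0.0,0.0,-0.44],[0,0,0,0,0,0],[0,0,0,0,0,0]],
  ],
)

```text
time_s: 19.85
position: [0.6062, -0.0003, 0.2505]
tool_rot: [[-0.016, 1.0, -0.001], [1.0, 0.016, 0.0], [0.0, -0.001, -1.0]]
ft_force: [-0.2, -0.4, -0.1]
grip_width: 0.0857
```

Run:
```python
from pl import *
np.set_printoptions(precision=4,suppress=True)
s=env.observe(); print(s['time_s'],s['q'],s['position'],np.degrees(np.arctan2(s['tool_rot'][1,1],s['tool_rot'][0,1])),s['ft_force'])
ci=cam('wrist'); im,d=shot('wrist','w5.png')
vv,uu=np.mgrid[0:420,0:560]
P=unproj('wrist',uu.ravel(),vv.ravel(),d.ravel(),ci); z=P[:,2]; ok=d.ravel()>0
def b(lo,hi,x0,x1,y0,y1): return P[ok&(z>lo)&(z<hi)&(P[:,0]>x0)&(P[:,0]<x1)&(P[:,1]>y0)&(P[:,1]<y1)]
T=b(.158,.176,.57,.64,-.04,.04); print('tab',len(T),cv2.minAreaRect(T[:,:2].astype(np.float32)),T.mean(0),np.percentile(T[:,2],[5,50,95]))
for n,a in dict(bar=(.10,.135,.58,.64,-.03,.14)).items():
    for y in np.arange(-.02,.16,.02):
        S=b(.09,.14,.585,.66,y-.003,y+.003)
        if len(S)>5:
            x=np.round(S[:,0],3); print(round(y,3),[(float(xx),float(np.round(np.median(S[x==xx,2]),3))) for xx in np.unique(x)][::2])
```

```text
19.85 [-11.2024  26.9664  62.6758  -0.0093  90.4267 -12.1469] [ 0.6062 -0.0003  0.2505] 0.9444326930834276 [-0.1516 -0.3939 -0.1124]
tab 460 ((0.6051005721092224, 0.0015444187447428703), (0.01160703506320715, 0.025024544447660446), 1.000224232673645) [0.6052 0.0027 0.1681] [0.1625 0.1688 0.1703]
-0.02 [(0.613, 0.117), (0.615, 0.118), (0.617, 0.118), (0.619, 0.118), (0.621, 0.117), (0.629, 0.111), (0.631, 0.113), (0.633, 0.114), (0.635, 0.114), (0.637, 0.114), (0.639, 0.114), (0.641, 0.114), (0.643, 0.114), (0.645, 0.113), (0.647, 0.113), (0.649, 0.113), (0.651, 0.113), (0.653, 0.114), (0.655, 0.114), (0.657, 0.114), (0.659, 0.113)]
0.0 [(0.613, 0.116), (0.615, 0.117), (0.617, 0.118), (0.619, 0.117), (0.621, 0.118), (0.629, 0.113), (0.631, 0.113), (0.633, 0.115), (0.635, 0.114), (0.637, 0.113), (0.639, 0.113), (0.641, 0.114), (0.643, 0.114), (0.645, 0.114), (0.647, 0.114), (0.649, 0.114), (0.651, 0.114), (0.653, 0.113), (0.655, 0.114), (0.657, 0.113), (0.659, 0.114)]
0.02 [(0.601, 0.121), (0.603, 0.122), (0.605, 0.122), (0.607, 0.122), (0.609, 0.121), (0.613, 0.117), (0.615, 0.118), (
[... 2046 characters left out ...]
3, 0.118), (0.615, 0.118), (0.617, 0.117), (0.619, 0.118), (0.627, 0.111), (0.629, 0.114), (0.631, 0.113), (0.633, 0.114), (0.635, 0.114), (0.637, 0.114), (0.639, 0.114), (0.641, 0.114), (0.643, 0.114), (0.645, 0.114), (0.647, 0.113), (0.649, 0.113), (0.651, 0.114), (0.653, 0.114), (0.655, 0.114), (0.657, 0.114), (0.659, 0.114)]
0.14 [(0.611, 0.117), (0.613, 0.118), (0.615, 0.118), (0.617, 0.118), (0.619, 0.118), (0.621, 0.116), (0.628, 0.113), (0.63, 0.113), (0.632, 0.114), (0.634, 0.114), (0.636, 0.114), (0.638, 0.114), (0.64, 0.114), (0.642, 0.114), (0.644, 0.114), (0.646, 0.114), (0.648, 0.114), (0.65, 0.114), (0.652, 0.114), (0.654, 0.114), (0.656, 0.115), (0.658, 0.114), (0.66, 0.113)]
```

View pics/w5.png

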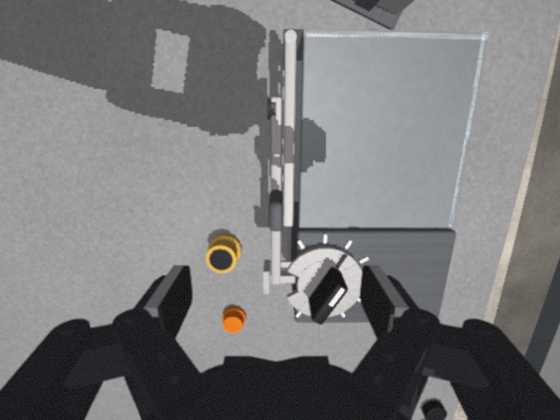

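The tab is centred at (0.605, 0.001) with yaw about 0.9° and the hinge near (0.616, 0.144). The fingers straddle it clear of the dial. Descending onto the tab and gripping.

Request:
jog_arm(
  plan=[
    [[0.03,-0.02,0.4,0,0,0],[0,0,0.5,0,0,0],[0,0,0.5,0,0,0],[0,0,0.5,0,0,0],[0,0,0.4,0,0,0],[0,0,0.3,0,0,0],[0,0,0.2,0,0,0],[0,0,0,0,0,0],[0,0,0,0,0,0]],
  ],
)

```text
time_s: 20.8
position: [0.6057, 0.0008, 0.1398]
tool_rot: [[-0.018, 1.0, 0.001], [1.0, 0.018, -0.0], [-0.0, 0.001, -1.0]]
ft_force: [-0.2, -0.3, 0.1]
grip_width: 0.0853
```

Request:
jog_arm(
  plan=[
    [[0,0,0,0,0,0],[0,0,0,0,0,0],[0,0,0,0,0,0],[0,0,0,0,0,0],[0,0,0,0,0,0],[0,0,0,0,0,0],[0,0,0,0,0,0]],
  ],
  grip=-1,
  squeeze=40,
)

```text
time_s: 21.5
position: [0.6056, 0.001, 0.1395]
tool_rot: [[-0.018, 1.0, 0.001], [1.0, 0.018, 0.0], [0.0, 0.001, -1.0]]
ft_force: [0.6, 1.0, 1.6]
grip_width: 0.0111
```

```bash
cat > path.py <<'E'
from pl import *
np.set_printoptions(precision=4,suppress=True)
psi=np.radians(0.9)
tab=np.array([.6053,.001]); ex=np.array([np.cos(psi),np.sin(psi)]); ey=np.array([-np.sin(psi),np.cos(psi)])
hinge=np.r_[tab+.143*ey+.012*ex,0]
pivot=np.r_[tab+.085*ey,.115]
def pose(p0,R0,a,b):
    Ra=Ro.from_rotvec(-a*np.r_[ex,0]); p=pivot+Ra.apply(p0-pivot); R=Ra.as_matrix()@R0
    Rb=Ro.from_rotvec([0,0,-b]); return hinge+Rb.apply(p-hinge), Rb.as_matrix()@R
def mk(p0,R0,seq,pc=None,Rc=None):
    p,R=(p0,R0) if pc is None else (pc,Rc); out=[]
    for a,b in seq:
        Pt,Rt=pose(p0,R0,a,b)
        r=np.round(np.r_[R.T@(Pt-p)/.04,Ro.from_matrix(R.T@Rt).as_rotvec()/.15],2)+0.
        out.append([float(x) for x in r]); p=p+R@(r[:3]*.04); R=R@Ro.from_rotvec(r[3:]*.15).as_matrix()
    print('max',np.abs(out).max(0))
    for i in range(0,len(out),10): print(out[i:i+10])
    print('end',p,R)
E
python3 - <<'E'
from path import *
s=env.observe(); print(s['time_s'],s['position'],s['tool_rot'],s['ft_force'],s['wrist_torque'],s['grip_width'],hinge,pivot)
p0=np.array([.6055,.001,.1385]); R0=down(.94)
seq=[(.22*i/8,0) for i in range(1,9)]+[(.22,0)]*2
B=1.3; n=24
seq+=[(.22,B*(i/n-np.sin(2*np.pi*i/n)/(2*np.pi)*.8)) for i in range(1,n+1)]
seq+=[(.22,B)]*2+[(.22-.19*i/6,B) for i in range(1,7)]
mk(p0,R0,seq)
E
```

```text
21.5 [0.6056 0.001  0.1395] [[-0.0178  0.9998  0.0006]
 [ 0.9998  0.0178  0.0001]
 [ 0.0001  0.0006 -1.    ]] [0.6355 1.0161 1.65  ] [ 0.0019 -0.1445 -0.1912] 0.011128431918165402 [0.6151 0.1442 0.    ] [0.604 0.086 0.115]
max [0.05 0.33 0.07 0.14 0.22 0.63]
[[0.02, 0.0, -0.06, 0.0, -0.18, 0.0], [0.01, 0.0, -0.06, 0.0, -0.19, 0.0], [0.02, 0.0, -0.05, 0.0, -0.18, 0.0], [0.02, 0.0, -0.06, 0.0, -0.18, 0.0], [0.01, 0.0, -0.06, 0.0, -0.19, 0.0], [0.02, 0.0, -0.06, 0.0, -0.18, 0.0], [0.02, 0.0, -0.06, 0.0, -0.18, 0.0], [0.02, 0.0, -0.06, 0.0, -0.19, 0.0], [0.0, 0.0, 0.0, 0.0, 0.0, 0.0], [0.0, 0.0, 0.0, 0.0, 0.0, 0.0]]
[[0.0, -0.04, 0.0, 0.02, 0.0, 0.07], [0.0, -0.05, 0.0, 0.02, 0.0, 0.1], [0.01, -0.06, 0.0, 0.03, 0.0, 0.13], [0.01, -0.1, 0.0, 0.04, 0.0, 0.18], [0.01, -0.13, 0.0, 0.05, 0.0, 0.24], [0.02, -0.16, -0.01, 0.07, 0.0, 0.32], [0.02, -0.2, 0.0, 0.09, 0.0, 0.39], [0.03, -0.24, -0.01, 0.1, 0.0, 0.46], [0.04, -0.27, -0.01, 0.12, 0.0, 0.52], [0.03, -0.3, -0.01, 0.13, 0.0, 0.58]]
[[0.05, -0.32, -0.01, 0.14, 0.0, 0.61], [0.04, -0.33, 0.0, 0.14, 0.0, 0.63], [0.04, -0.33, -0.01, 0.14, 0.0, 0.63], [0.05, -0.31, -0.01, 0.14, 0.0, 0.61], [0.03, -0.3, -0.01, 0.13, 0.0, 0.58], [0.04, -0.27, -0.01, 0.11, 0.0, 0.52], [0.03, -0.24, -0.01, 0.11, 0.0, 0.46], [0.02, -0.21, 0.0, 0.08, 0.0, 0.39], [0.02, -0.16, -0.01, 0.07, 0.0, 0.31], [0.01, -0.13, 0.0, 0.06, 0.0, 0.25]]
[[0.01, -0.09, 0.0, 0.04, 0.0, 0.18], [0.01, -0.07, 0.0, 0.03, 0.0, 0.13], [0.0, -0.05, 0.0, 0.02, 0.0, 0.09], [0.0, -0.04, 0.0, 0.02, 0.0, 0.08], [0.0, 0.0, 0.0, 0.0, 0.0, 0.0], [0.0, 0.0, 0.0, 0.0, 0.0, 0.0], [-0.01, 0.0, 0.06, 0.0, 0.22, 0.0], [-0.02, 0.0, 0.07, 0.0, 0.21, 0.0], [-0.02, 0.0, 0.07, 0.0, 0.21, 0.0], [-0.02, 0.0, 0.07, 0.0, 0.21, 0.0]]
[[-0.01, 0.0, 0.06, 0.0, 0.21, 0.0], [-0.02, 0.0, 0.07, 0.0, 0.21, 0.0]]
end [0.4752 0.1155 0.1411] [[ 0.9588  0.2827 -0.029 ]
 [ 0.2826 -0.9592 -0.008 ]
 [-0.0301 -0.0005 -0.9995]]
```

Request:
jog_arm(
  plan=[
    [[0.02,0.0,-0.06,0.0,-0.18,0.0],[0.01,0.0,-0.06,0.0,-0.19,0.0],[0.02,0.0,-0.05,0.0,-0.18,0.0],[0.02,0.0,-0.06,0.0,-0.18,0.0],[0.01,0.0,-0.06,0.0,-0.19,0.0],[0.02,0.0,-0.06,0.0,-0.18,0.0],[0.02,0.0,-0.06,0.0,-0.18,0.0],[0.02,0.0,-0.06,0.0,-0.19,0.0],[0.0,0.0,0.0,0.0,0.0,0.0],[0.0,0.0,0.0,0.0,0.0,0.0]],
  ],
)

```text
time_s: 22.5
position: [0.6054, 0.0083, 0.1575]
tool_rot: [[-0.018, 1.0, 0.004], [0.976, 0.018, -0.219], [-0.219, 0.0, -0.976]]
ft_force: [2.8, -0.1, 0.5]
grip_width: 0.0112
```

Run:
```python
from h import *
np.set_printoptions(precision=4,suppress=True)
s=env.observe(); print(s['time_s'],s['q'],s['position'],s['ft_force'],s['wrist_torque'],s['grip_width'])
shot('wrist','w6.png')
im,_=shot('scene','s6.png'); cv2.imwrite('pics/s6c.png',cv2.resize(im[170:380,230:410,::-1],None,fx=2.8,fy=2.8,interpolation=cv2.INTER_CUBIC))
```

```text
22.5 [ -5.0403  31.2246  72.0262 -12.9766  75.7349  -2.9801] [0.6054 0.0083 0.1575] [ 2.796  -0.1136  0.5429] [ 0.1277 -0.2943 -0.1763] 0.011186478007352934
```

View pics/s6c.png

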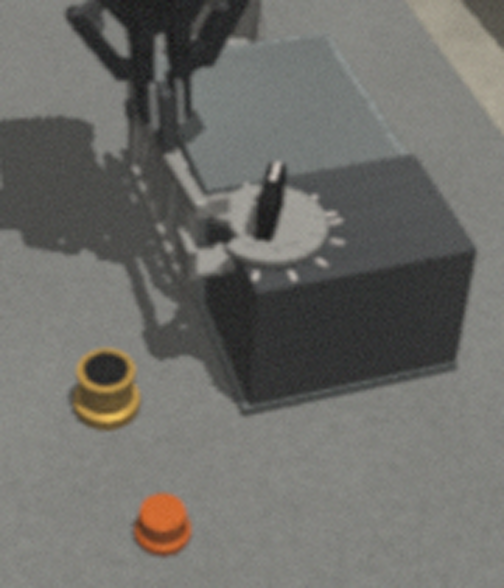

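View pics/w6.png

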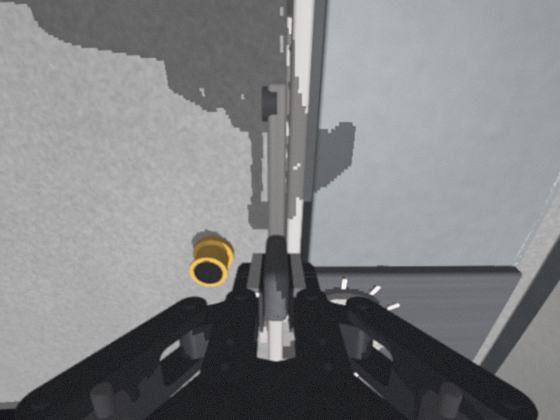

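The bar's end, at (200, 210) in the crop, stands above the catch at (205, 255), and the grip on the tab is firm with low force. Swinging the gate.

Request:
jog_arm(
  plan=[
    [[0.0,-0.04,0.0,0.02,0.0,0.07],[0.0,-0.05,0.0,0.02,0.0,0.1],[0.01,-0.06,0.0,0.03,0.0,0.13],[0.01,-0.1,0.0,0.04,0.0,0.18],[0.01,-0.13,0.0,0.05,0.0,0.24],[0.02,-0.16,-0.01,0.07,0.0,0.32],[0.02,-0.2,0.0,0.09,0.0,0.39]],
  ],
)

```text
time_s: 23.3
position: [0.5756, 0.0137, 0.1572]
tool_rot: [[0.199, 0.979, -0.044], [0.955, -0.204, -0.213], [-0.218, 0.0, -0.976]]
ft_force: [3.2, 3.7, 0.4]
grip_width: 0.0116
```

Request:
jog_arm(
  plan=[
    [[0.03,-0.24,-0.01,0.1,0.0,0.46],[0.04,-0.27,-0.01,0.12,0.0,0.52],[0.03,-0.3,-0.01,0.13,0.0,0.58],[0.05,-0.32,-0.01,0.14,0.0,0.61],[0.04,-0.33,0.0,0.14,0.0,0.63],[0.04,-0.33,-0.01,0.14,0.0,0.63]],
  ],
)

```text
time_s: 23.9
position: [0.5151, 0.0516, 0.1571]
tool_rot: [[0.654, 0.743, -0.145], [0.725, -0.67, -0.161], [-0.217, 0.001, -0.976]]
ft_force: [7.3, 5.2, -3.9]
grip_width: 0.0113
```

Request:
jog_arm(
  plan=[
    [[0.05,-0.31,-0.01,0.14,0.0,0.61],[0.03,-0.3,-0.01,0.13,0.0,0.58],[0.04,-0.27,-0.01,0.11,0.0,0.52],[0.03,-0.24,-0.01,0.11,0.0,0.46],[0.02,-0.21,0.0,0.08,0.0,0.39],[0.02,-0.16,-0.01,0.07,0.0,0.31],[0.01,-0.13,0.0,0.06,0.0,0.25]],
  ],
)

```text
time_s: 24.6
position: [0.4839, 0.1077, 0.1572]
tool_rot: [[0.914, 0.352, -0.203], [0.344, -0.936, -0.077], [-0.217, 0.0, -0.976]]
ft_force: [6.0, 1.7, -3.5]
grip_width: 0.0114
```

Request:
jog_arm(
  plan=[
    [[0.01,-0.09,0.0,0.04,0.0,0.18],[0.01,-0.07,0.0,0.03,0.0,0.13],[0.0,-0.05,0.0,0.02,0.0,0.09],[0.0,-0.04,0.0,0.02,0.0,0.08],[0.0,0.0,0.0,0.0,0.0,0.0],[0.0,0.0,0.0,0.0,0.0,0.0]],
  ],
)

```text
time_s: 25.2
position: [0.4816, 0.1172, 0.1571]
tool_rot: [[0.936, 0.284, -0.208], [0.277, -0.959, -0.061], [-0.217, -0.0, -0.976]]
ft_force: [5.9, 2.8, -2.6]
grip_width: 0.0116
```

Run:
```python
from h import *
np.set_printoptions(precision=4,suppress=True)
s=env.observe(); print(s['time_s'],s['q'],s['position'],s['ft_force'],s['wrist_torque'],s['grip_width'])
im,_=shot('scene','s7.png'); cv2.imwrite('pics/s7c.png',cv2.resize(im[130:380,170:410,::-1],None,fx=2.3,fy=2.3,interpolation=cv2.INTER_CUBIC))
```

```text
25.2 [ 1.654  26.0063 81.6039 -3.1855 84.5118 75.8068] [0.4816 0.1172 0.1571] [ 5.9297  2.831  -2.6282] [ 0.6618 -1.4415  0.0867] 0.011589500939200146
```

View pics/s7c.png

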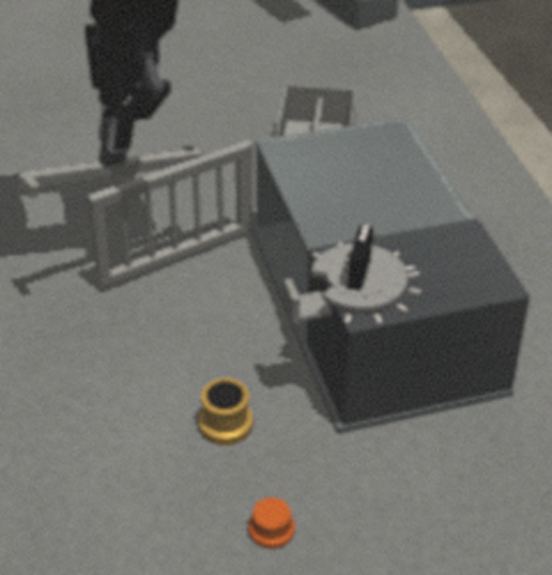

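The gate stands wide open from (255, 145) to (100, 285), with the bar still held up at (35, 180). Lowering the bar level, then letting go.

Request:
jog_arm(
  plan=[
    [[-0.01,0.0,0.06,0.0,0.22,0.0],[-0.02,0.0,0.07,0.0,0.21,0.0],[-0.02,0.0,0.07,0.0,0.21,0.0],[-0.02,0.0,0.07,0.0,0.21,0.0],[-0.01,0.0,0.06,0.0,0.21,0.0],[-0.02,0.0,0.06,0.0,0.21,0.0],[0.0,0.0,0.0,0.0,0.2,0.0],[0.0,0.0,0.0,0.0,0.0,0.0]],
  ],
)

```text
time_s: 26.05
position: [0.4755, 0.1152, 0.1416]
tool_rot: [[0.959, 0.283, 0.002], [0.283, -0.959, 0.001], [0.002, -0.0, -1.0]]
ft_force: [11.0, 3.2, -12.7]
grip_width: 0.0111
```

Request:
jog_arm(
  plan=[
    [[0,0,0,0,0,0],[0,0,0,0,0,0],[0,0,0,0,0,0],[0,0,0,0,0,0],[0,0,0,0,0,0],[0,0,0,0,0,0],[0,0,0,0,0,0]],
  ],
  grip=1,
)

```text
time_s: 26.75
position: [0.475, 0.1153, 0.1423]
tool_rot: [[0.959, 0.284, -0.0], [0.284, -0.959, 0.0], [-0.0, -0.0, -1.0]]
ft_force: [0.9, 0.9, 0.4]
grip_width: 0.0856
```

Request:
jog_arm(
  plan=[
    [[0,0,-0.2,0,0,0],[0,0,-0.4,0,0,0],[0,0,-0.6,0,0,0],[0,0,-0.8,0,0,0],[0,0,-0.8,0,0,0],[0,0,-0.6,0,0,0],[0,0,-0.4,0,0,0],[0,0,0,0,0,0],[0,0,0,0,0,0],[0,0,0,0,0,0]],
  ],
)

```text
time_s: 27.75
position: [0.4746, 0.1152, 0.2933]
tool_rot: [[0.959, 0.284, -0.002], [0.284, -0.959, 0.0], [-0.002, -0.001, -1.0]]
ft_force: [0.1, -0.4, -0.1]
grip_width: 0.0856
```

Run:
```python
from h import *
np.set_printoptions(precision=4,suppress=True)
s=env.observe(); print(s['time_s'],s['q'],s['position'],s['ft_force'],s['grip_width'])
im,_=shot('scene','s8.png'); cv2.imwrite('pics/s8c.png',cv2.resize(im[130:380,170:410,::-1],None,fx=2.3,fy=2.3,interpolation=cv2.INTER_CUBIC))
shot('wrist','w8.png')
ci=cam('top'); im,d=shot('top','t8.png')
vv,uu=np.mgrid[0:420,0:560]
P=unproj('top',uu.ravel(),vv.ravel(),d.ravel(),ci)
g=P[(P[:,2]>.107)&(P[:,2]<.128)&(P[:,0]<.59)&(P[:,0]>.4)&(P[:,1]>.02)&(P[:,1]<.2)]
print(len(g)); 
if len(g)>20:
    v=np.linalg.svd(g[:,:2]-g[:,:2].mean(0),full_matrices=False)[2][0]; print(g.mean(0),v,np.degrees(np.arctan2(v[0],v[1])))
```

```text
27.75 [-0.2945 13.2966 76.5392  0.0275 90.2964 73.1963] [0.4746 0.1152 0.2933] [ 0.0678 -0.3827 -0.1012] 0.08562312620343028
131
[0.4316 0.1006 0.121 ] [-0.9821 -0.1883] -100.8546728913153
```

View pics/s8c.png

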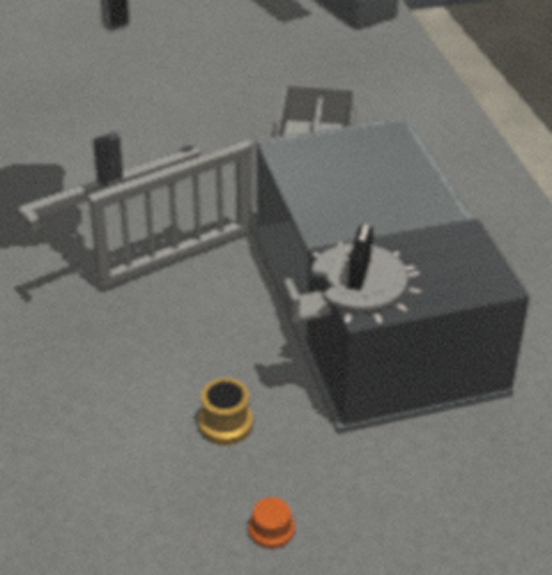

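View pics/w8.png

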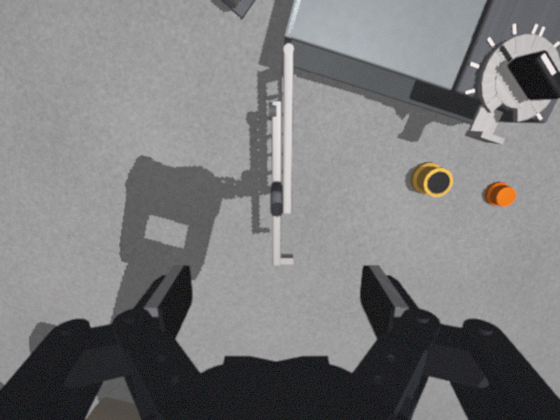

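View pics/t8.png

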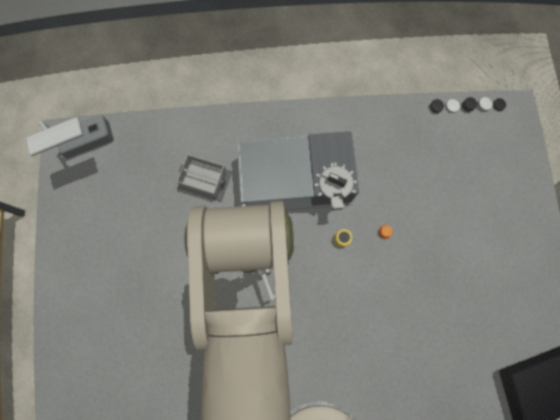

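The gate is open about 74° and parallel to the picture's vertical at column 288. The adapter, cap and bin are where they were. One last check that the bar lies level and the dial is at 10.

Run:
```python
from h import *
np.set_printoptions(precision=4,suppress=True)
ci=cam('wrist'); im,d=shot('wrist','w9.png')
vv,uu=np.mgrid[0:420,0:560]
P=unproj('wrist',uu.ravel(),vv.ravel(),d.ravel(),ci); g=(uu.ravel()<283)&(uu.ravel()>270)&(vv.ravel()>100)&(vv.ravel()<262)&(P[:,2]>.10)&(P[:,2]<.15)
g&=~((vv.ravel()>175)&(vv.ravel()<222))
B=P[g]; c=B[:,:2].mean(0); v=np.linalg.svd(B[:,:2]-c,full_matrices=False)[2][0]; t=(B[:,:2]-c)@v
print(len(B),'slope',np.polyfit(t,B[:,2],1),'dir',np.degrees(np.arctan2(v[1],v[0])),t.min(),t.max())
dl=(P[:,2]>.160)&(P[:,2]<.172)&(np.hypot(P[:,0]-.6555,P[:,1]+.0835)<.03)
q=P[dl,:2]; print('dial',cv2.minAreaRect(q.astype(np.float32)) if len(q)>30 else len(q))
s=env.observe(); print(s['time_s'],s['qvel'],s['ft_force'])
```

```text
1118 slope [-0.0057  0.1212] dir -163.16489864982728 -0.07680106869727005 0.1029321578569593
dial ((0.6553821563720703, -0.08284851908683777), (0.04635241627693176, 0.014000247232615948), 60.359657287597656)
27.95 [ 0.0012 -0.2027 -0.3334  0.0858  0.1088  0.0521] [-0.1154 -0.508   0.7839]
```

Bar slope is about 0.006 rad (level), the gate is about 74° open, the dial is at about 60° (10 o'clock), and the robot touches nothing. Handing in.

```bash
python3 -c "
from rig import close_job
print(close_job())"
```

```text
the job is handed in; nothing more can be done
None
```

I opened the locker and handed the job in at about 28 s of the 72 s allowed; `close_job()` gives no verdict, so I don't know the official result.

- **Dial to 3 o'clock:** I gripped the bar grip, turned it clockwise to the 3 mark and let go for well over the time needed. The camera measured it within about 1° of the mark.
- **Dial to 10 o'clock:** I took it again and turned it anticlockwise. Because of the last joint's range I let go once at 12 and changed grip by a half turn. It then went on to 10 and I let go.
- **Latch and gate:** I lifted the thumb tab by about 0.22 rad. A picture showed the bar's end clear of its catch. I swung the gate open, lowered the bar level, let go and moved the arm up clear.

**Last checks before handing in:**
- The gate stood about 74° (1.3 rad) open, read from the wrist picture. The automatic fit from the top camera gave no usable gate angle because the arm covered the gate.
- The bar sloped about 0.006 rad, which counts as level.
- The dial was within about 1.5° of 10 o'clock.
- The forces on the tool were near zero.
- The adapter, cap and bin showed no visible movement.
- I did not see the eyepiece inside the locker, so I could not check it directly.

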